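# Charge the nut mill and hold its cover down

### The job

Fill the red nut mill: tip its steel pan over by the black bar so that all four nuts drop into the hopper, then swing the pan back until it stands fully upright. Next turn the winged quarter-turn fastener clockwise until its wing is in line with the two red lines on the cover, then press the cover fully down on its frame with the fingers and finish still holding it pressed, since the mill runs only while the cover is held. Leave the jars and the tin nearby alone.

Things in the scene. Friction and masses are not known exactly. Their poses are not given: they have to be found in the camera images.
- mill: Red nut mill fixed to the worktop, 124 mm deep (x), base y -192..160 mm. Origin on the worktop, z up; its y axis runs from the covered end (-y) to the tipping pan (+y). In its frame: open hopper x -52..52, y -49..60 mm, walls to z 96 mm; splash guard at y -52 mm up to z 114 mm between hopper and covered end; cover centre at y -122 mm.
- hopper (a point): Centre of the hopper's inner floor, 18 mm above the worktop; axes as mill. The hopper is open at the top, inside 104 (x) by 109 (y) mm.
- pan (a joint): Angle of the steel tipping pan, rad: 0 = upright on its stop, 2.0 = tipped fully over into the hopper (stop). Pivot line parallel to the mill's x at mill y 72, z 85 mm; it tips about +x: the outer end rises and swings over toward -y. Pan 88 (x) by 75 (y) mm, 45 mm deep, rim at pivot height. Nuts have run out by about 1.9 rad. A stiff pivot (0.13 N m) keeps it where it is left.
- pan_bar (a point): Middle of the pan's black round bar handle, 10 mm thick, 80 mm long, parallel to the mill's x. Pan upright: 125 mm outward (+y) of and 10 mm above the pivot line (95 mm above the worktop); it swings on an arc of 125.4 mm radius, up to 210 mm high. 45 mm gap between bar and pan wall for a finger; pinched across, the bar can turn in the grip. Axes turn with the pan.
- cover (a joint): How far the aluminium cover is pressed down, m: 0 = up on its springs, 0.007 = down on the frame's black seal (stop). Springs: about 2.5 N to start moving, 9 N at the stop; it rises again when let go. It goes down no more than about 1 mm unless the fastener is aligned.
- cover_top (a point): Centre of the cover's top face, on the fastener's axis, 78.5 mm above the worktop when up. The cover is a plate 112 (x) by 124 (y) mm, 6 mm thick, with two red lines along the mill's y axis, one either side of the fastener. Axes as mill.
- fastener (a joint): Angle of the quarter-turn fastener amid the cover, rad, growing clockwise seen from above: 0 = wing across the mill (along its x), 1.571 = wing in line with the two red lines (along the mill's y), where its hidden crossbar meets the frame's slot. Turns from -0.2 to 2.3, stiffly (0.04 N m), and stays where left.
- wing (a point): Grip point on the fastener's axis, 21.5 mm above the cover's top: in the black wing, 44 mm long, 12 mm thick, standing 28.5 mm above the cover, with a white stripe along its top. Site x axis lies along the wing.
- nut1: Brown round nut with a dark seam, 25 mm across, 15 g, one of four alike; starts loose in the tipping pan. Origin at its centre.
- nut2: Brown round nut with a dark seam, 25 mm across, 15 g, one of four alike; starts loose in the tipping pan. Origin at its centre.
- nut3: Brown round nut with a dark seam, 25 mm across, 15 g, one of four alike; starts loose in the tipping pan. Origin at its centre.
- nut4: Brown round nut with a dark seam, 25 mm across, 15 g, one of four alike; starts loose in the tipping pan. Origin at its centre.
- jar: Loose glass storage jar with a yellow lid, 65 mm across, 87 mm high; a bystander, leave it alone. Origin: centre of its underside.
- tin: Loose closed green food tin, 57 mm across, 72 mm high; a bystander, leave it alone. Origin: centre of its underside.
- spice: Loose spice jar with a coloured lid, 46 mm across, 106 mm high; a bystander, leave it alone. Origin: centre of its underside.

How it is judged:
By the outcome, as a careful person would: the job done as asked, in the order asked, and still so for the second after the job is handed in, while the arm keeps its last pose, push and grip.
It also fails if it takes over 58 s, if anything falls off the work surface, if the arm or the gripper's body presses on something with over 40 N, if the wrist force passes 120 N, or if a joint passes its speed limit or range.

### The arm

A 6-joint arm with a two-finger parallel gripper is mounted at the origin on a cart in front of the work surface, level with it; the furniture and walls round the work are solid. World frame = base frame: x ahead of the robot, y to its left, z up, the work surface at z = 0. Lengths are in mm, angles in rad, forces in N, time in s.
With the tool pointing down it reaches from about 275 to 750 mm from the base axis. Payload 10.2 kg.
Tool frame: the origin (TCP) lies between the finger pads; the fingertips stand 17 mm ahead of it and the grasp point (between the pads) lies 2 mm behind it (tips_ahead is the distance from the TCP to the fingertips, in mm); z points along the fingers, y is the line along which they close (so a half turn about z gives the same grasp; the last joint's range is limited). The gripper opens to 85 mm and grips with 20 to 120 N. Pads are 22 mm wide; open, the fingers measure 114 mm over their backs; the gripper's body (76 mm by 85 mm) begins 54 mm behind the grasp point. The pads swing forward as they close: fully open they stand 13 mm farther back than shut.
Start: joints at [-1.405, 0.313, 1.498, -0, 1.331, -0.223], TCP at [199.004, -485.828, 248.294] pointing down, gripper open.
Joint ranges: [-2.94, 2.94], [-0.97, 2.17], [0.19, 2.56], [-1.23, 4.37], [0.02, 3.11], [-2.88, 2.88]. Speed limits (rad/s): [2.39, 2.39, 3.01, 3.14, 3.14, 3.14].

### API

Orientations are given as a unit quaternion [w, x, y, z].
In Python, from rig import sense, capture, finish_job, boxes_of, tips_ahead gives the robot as it stands.
- The arm moves only by the tool drive_tool, never from a script. Its argument "commands" is text: rows parted by semicolons, each of 7 numbers parted by spaces: the shift along the world's x, y, z in units of 0.1 m (1.0 is 0.1 m), then the turn, a rotation vector about the world's x, y, z in units of pi/4 rad (1.0 is pi/4 rad), then the opening in per cent of the stroke, from 0 (shut) to 100 (fully open). A call has 1 to 20 rows; each row shifts and turns the commanded pose from where the row before left it; what a row does not reach is not made up. A row lasts 1/12 s, in which the tool goes at most 41.7 mm and 7.16 degrees, less where a joint would pass 70% of its speed; a pose out of reach is approached as far as the arm can. A call with a number of a shift or a turn outside -1 to 1 is refused whole. A call with a gripper value outside its range is refused whole. The fingers move at their own pace and stop on an object; "force" is the grip in N (left out, the last holds). Time passes only in rows, so rows that do not move let the fingers close. It gives the time, the measured TCP pose, the force, the opening and the grip force at its end, in the units of the state.
- sense(): the state, without advancing time (a new reading comes with each control period).
- capture(name): name is "side" or "top" or "wrist"; returns a dict with "pixels" (384x512x3 uint8, blue, green, red), "fov_y" (degrees; the focal length in pixels is half the picture's height over the tangent of half this angle, whatever the lens; pixels are square), "cx", "cy" (the principal point, pixels), "k1" (the pictures are not rectified: a ray, as slopes to the right and down, at radius r is drawn at 1 + k1 r^2 times it, then the intrinsics apply), "position" and "attitude" of the camera in the world; the wrist camera has in their place "tool_from_camera" (4x4, takes a point from camera to tool coordinates, whose origin is the TCP and whose axes are the flange's). Camera axes: x right, y down, z forward; pixel columns grow to the right and rows downward; lengths in mm; the calibration is good to about 2 mm. A picture is of the moment at which its call begins: read the wrist's pose just before it. There is no depth.
- finish_job(): hands the job in; it is judged then, once.
Trained networks look in a picture, given as the dict that the camera call returned (one of the last four; its "shot" number tells which), for a name from the list of things; names that differ only in an ending like _2 or _b are one class to them, and where a whole thing is asked for, a point or a joint stands for the part that bears it (a point fixed in the world has none). Each returns a list of dicts, best first, with "confidence" (0 to 1); they miss things now and then, are a little off and sometimes report something else, mostly with a low value. They report only what shows in the picture. A call takes as long as a camera call.
- boxes_of(picture, name): "position" ([column, row] in pixels, amid what is visible of it).
The state is a dict: "time_s": time; "joints": joint angles; "dq": joint speeds; "tau": joint torques, N m; "eef_pos": TCP position; "ee_rot": TCP orientation; "force": force on the tool from outside, world axes, zero at the start; "wrist_torque": the same for the moment, N m; "grip_width": opening from 0.0 (shut) to 1.0 (fully open); "grip_force": force on a finger pad.
Only numpy, scipy, OpenCV 4.12 (cv2) and the standard library are available. Lean on these libraries where they do the work, as an engineer would, in place of code of your own. Each camera call takes 0.05 s, during which the arm holds its last target. There are 200 camera calls.

## Working session

There is one attempt and no reset: what is moved stays moved. The work goes in short steps, Python scripts to look and compute and a tool call to move; the robot and the scene stay as the last step left them, time stands still between calls to the robot, and variables do not carry over. Pictures are saved under pics/ and viewed, at most 10 in all, crops included, and the job is handed in when it is done.

Besides the shell and the picture viewer there is one more tool, called by a JSON object that holds its "op" and its "data". drive_tool: Moves the arm, as the interface text tells. Shifts and turns lie within -1 to 1; 1 stands for 0.1 m of shift or pi/4 rad of turn. Its arguments: {"type":"object","properties":{"commands":{"type":"string"},"force":{"type":"number"}},"required":["commands"]}

```bash
mkdir -p pics; ls; cat > h.py <<'E'
import numpy as np, cv2
from scipy.spatial.transform import Rotation as R
from rig import sense, capture, finish_job, boxes_of, tips_ahead
def cam(p, s=None):
    f=192/np.tan(np.radians(p["fov_y"]/2))
    if "position" in p:
        a=np.array(p["attitude"]); 
        M=a if a.shape==(3,3) else R.from_quat(np.roll(a,-1)).as_matrix()
        return f,M,np.array(p["position"])
    T=np.array(p["tool_from_camera"]); q=R.from_quat(np.roll(s["ee_rot"],-1)).as_matrix()
    return f,q@T[:3,:3],q@T[:3,3]+np.array(s["eef_pos"])
def ray(p,uv,s=None):
    f,M,o=cam(p,s)
    d=np.array([(uv[0]-p["cx"])/f,(uv[1]-p["cy"])/f]); x=d.copy()
    for _ in range(20): x=d/(1+p["k1"]*(x@x))
    return o,M@np.array([x[0],x[1],1])
def atz(p,uv,z,s=None):
    o,d=ray(p,uv,s); return o+d*(z-o[2])/d[2]
def proj(p,X,s=None):
    f,M,o=cam(p,s); c=M.T@(np.array(X)-o); x=c[:2]/c[2]; x=x*(1+p["k1"]*(x@x)); return f*x+[p["cx"],p["cy"]]
E
python3 - <<'E'
from h import *
s=sense(); print(s, tips_ahead())
for n in ("top","side"):
    p=capture(n); cv2.imwrite(f"pics/{n}0.png",p["pixels"])
    print({k:v for k,v in p.items() if k!="pixels"})
    for k,z in (("pan_bar",95),("wing",100),("cover_top",78),("jar",87),("tin",72),("spice",106),("nut1",60),("mill",50)):
        for b in boxes_of(p,k)[:2]: print(n,k,np.round(b["position"]),round(b["confidence"],2),atz(p,b["position"],z).round())
E
```

```text
picsTraceback (most recent call last):
  File "<stdin>", line 2, in <module>
TypeError: 'float' object is not callable
```

```bash

python3 - <<'E'
from h import *
s=sense(); print(s, tips_ahead)
for n in ("top","side"):
    p=capture(n); cv2.imwrite(f"pics/{n}0.png",p["pixels"])
    print({k:v for k,v in p.items() if k!="pixels"})
    for k,z in (("pan_bar",95),("wing",100),("cover_top",78),("jar",87),("tin",72),("spice",106),("nut1",60),("mill",50)):
        for b in boxes_of(p,k)[:2]: print(n,k,np.round(b["position"]),round(b["confidence"],2),atz(p,b["position"],z).round())
E
```

```text
{'time_s': 0.0, 'joints': array([-1.40533163e+00,  3.13460908e-01,  1.49840618e+00,  7.51624065e-07,
        1.33099997e+00, -2.23409559e-01]), 'dq': array([ 9.78203684e-04, -1.14105303e-03,  6.51175702e-05,  8.24847425e-04,
       -6.19049521e-04,  7.27029478e-04]), 'tau': array([ 5.64186735e-05, -4.12268364e+01, -2.59741706e+01, -1.60911777e-04,
        4.18042051e-03, -9.08028170e-06]), 'eef_pos': array([ 198.99861682, -485.58173136,  247.74111204]), 'ee_rot': array([-6.36924879e-04,  9.81156398e-01,  1.93214171e-01,  1.88235836e-05]), 'force': array([ 0.60602999, -0.64932795,  0.76107726]), 'wrist_torque': array([-0.06006832, -0.02058485,  0.00583524]), 'grip_force': 0.0, 'grip_width': 1.0014465056237607} 17.0
{'fov_y': 52.320895417670236, 'cx': 254.76719542203008, 'cy': 193.8678556276918, 'k1': -0.047827012534494555, 'position': array([ 414.63408025,  103.4038753 , 1135.57011018]), 'attitude': array([-0.05456938,  0.70455201, -0.70449085,  0.06573651]), 'shot': 1}
top pan_bar [184. 240.] 0.95 [468. 273.  95.]
top wing [270. 213.] 0.66 [540.  47. 100.]
top cover_top [270. 214.] 0
[... 323 characters left out ...]
op mill [217. 166.] 0.24 [681. 193.  50.]
{'fov_y': 47.47990600633148, 'cx': 253.15397944585385, 'cy': 190.84425093084766, 'k1': -0.0594409580617524, 'position': array([-274.53120046,  132.30209575, 1041.43942547]), 'attitude': array([ 0.25176383, -0.64486868,  0.67476162, -0.25584393]), 'shot': 2}
side pan_bar [194. 230.] 0.65 [445. 272.  95.]
side wing [276. 195.] 0.6 [554.  42. 100.]
side wing [200. 225.] 0.6 [456. 255. 100.]
side cover_top [278. 204.] 0.56 [539.  37.  78.]
side jar [191. 181.] 0.75 [637. 291.  87.]
side jar [191. 230.] 0.35 [452. 282.  87.]
side spice [228. 179.] 0.92 [622. 180. 106.]
side nut1 [201. 226.] 0.39 [483. 257.  60.]
side mill [238. 220.] 0.83 [508. 153.  50.]
```

View pics/top0.png

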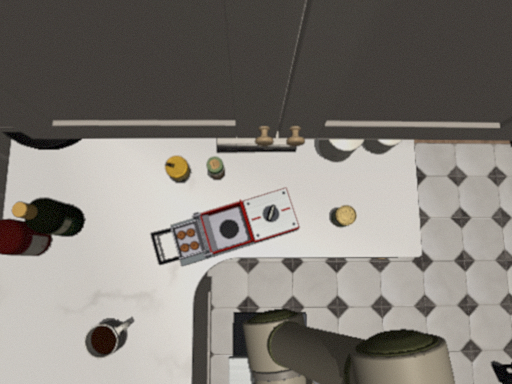

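View pics/side0.png

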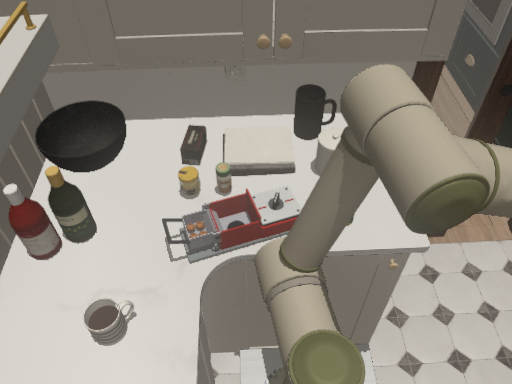

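```bash

python3 - <<'E'
import cv2
a=cv2.imread("pics/top0.png")[180:275,145:305]
cv2.imwrite("pics/c1.png",cv2.resize(a,None,fx=5,fy=5,interpolation=cv2.INTER_CUBIC))
E
```

```text
(no output)
```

View pics/c1.png

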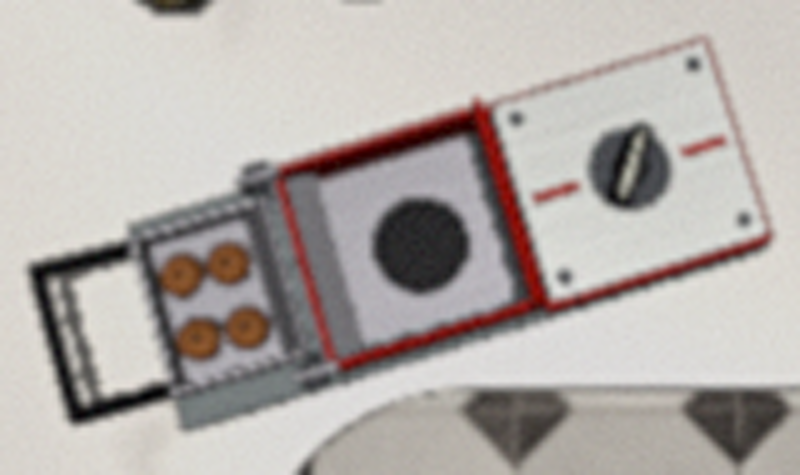

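```bash

python3 - <<'E'
from h import *
p=capture("top")
g=lambda u,v,z: atz(p,(145+u/5-.4,180+v/5-.4),z)[:2]
bar=[g(37,268,95),g(75,418,95)]; bm=(bar[0]+bar[1])/2
lines=[g(556,191,78.5),g(705,146,78.5)]; cm=(lines[0]+lines[1])/2
cc=np.mean([g(*c,78.5) for c in ((495,105),(708,38),(770,235),(545,305))],0)
w=[g(642,128,107),g(622,204,107)]
print("bar",bm,bar,"\ncover lines",cm,"corners",cc,"wing",np.mean(w,0),w)
d=bm-cm; print(np.linalg.norm(d), np.degrees(np.arctan2(d[1],d[0])))
d=lines[0]-lines[1];print(np.degrees(np.arctan2(d[1],d[0])))
d=bar[0]-bar[1];print(np.linalg.norm(d),np.degrees(np.arctan2(d[1],d[0])))
d=w[0]-w[1];print(np.linalg.norm(d),np.degrees(np.arctan2(d[1],d[0])))
E
```

```text
bar [448.03085767 348.21927695] [array([487.30008377, 359.77145639]), array([408.76163156, 336.66709752])] 
cover lines [542.87203564  43.09063688] corners [542.11139727  43.62524746] wing [540.78713562  43.99982508] [array([561.06657936,  38.52888225]), array([520.50769189,  49.4707679 ])]
319.5283023969785 107.2664769547174
106.87581496841655
81.86635374055905 16.39277267458009
42.00890636874652 -15.097706027603092
```

{"op": "drive_tool", "data": {"commands": "0.11 0.36 0 0 0 0.157 48;0.11 0.36 0 0 0 0.157 48;0.11 0.36 0 0 0 0.157 48;0.11 0.36 0 0 0 0.157 48;0.11 0.36 0 0 0 0.157 48;0.11 0.36 0 0 0 0.157 48;0.11 0.36 0 0 0 0.157 48;0.11 0.36 0 0 0 0.157 48;0.11 0.36 0 0 0 0.157 48;0.11 0.36 0 0 0 0.157 48;0.11 0.36 0 0 0 0.157 48;0.11 0.36 0 0 0 0.157 48;0.11 0.36 0 0 0 0.157 48;0.11 0.36 0 0 0 0.157 48;0.11 0.36 0 0 0 0.157 48;0.11 0.36 0 0 0 0.157 48;0.11 0.36 0 0 0 0.157 48;0.11 0.36 0 0 0 0.157 48;0.11 0.36 0 0 0 0.157 48;0.11 0.36 0 0 0 0.157 48", "force": 40}}

```text
time_s: 2.62
eef_pos: [419.1, 236.4, 248.4]
ee_rot: [0.0, 0.14, 0.99, 0.0]
force: [1.0, -1.2, 0.6]
grip_width: 0.481
grip_force: 0.0
```

{"op": "drive_tool", "data": {"commands": "0.06 0.224 -0.1 0 0 0.148 48;0.06 0.224 -0.1 0 0 0.148 48;0.06 0.224 -0.1 0 0 0.148 48;0.06 0.224 -0.1 0 0 0.148 48;0.06 0.224 -0.1 0 0 0.148 48;0 0 0 0 0 0 48"}}

```text
time_s: 3.12
eef_pos: [448.6, 348.6, 195.9]
ee_rot: [-0.001, -0.151, 0.989, -0.0]
force: [-0.5, 0.1, -0.0]
grip_width: 0.482
grip_force: 0.0
```

```bash

python3 - <<'E'
from h import *
s=sense();p=capture("wrist");cv2.imwrite("pics/w1.png",p["pixels"])
print(s["eef_pos"],s["ee_rot"],s["joints"],s["grip_width"],p["tool_from_camera"])
b=boxes_of(p,"pan_bar");print([(x["position"],x["confidence"],atz(p,x["position"],95,s)) for x in b[:2]])
print(proj(p,[448.2,348.3,95],s))
E
```

```text
[448.62494609 348.6164656  195.88636239] [-1.36817507e-03 -1.50642236e-01  9.88587395e-01 -8.18011754e-05] [ 4.54168374e-01  4.51832937e-01  1.43871630e+00  6.94843983e-04
  1.25370404e+00 -1.41928155e+00] 0.48158777365445893 [[-1.01539404e-04 -9.54877686e-01 -2.96999316e-01  7.50415003e+01]
 [ 9.99999385e-01  2.30988099e-04 -1.08453018e-03 -8.63097122e-01]
 [ 1.10419698e-03 -2.96999244e-01  9.54877076e-01 -1.25529802e+02]
 [ 0.00000000e+00  0.00000000e+00  0.00000000e+00  1.00000000e+00]]
[([165.2, 184.7], 0.92, array([462.01405644, 276.73089211,  95.        ]))]
[250.7955311  193.85604973]
```

View pics/w1.png

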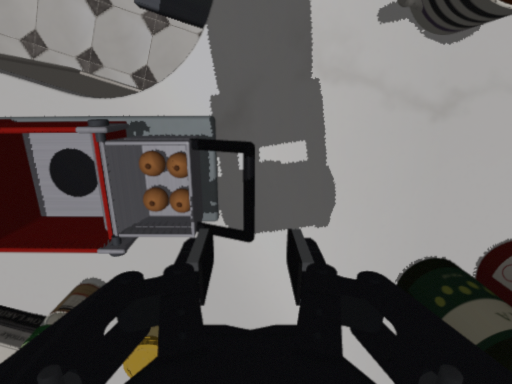

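{"op": "drive_tool", "data": {"commands": "0 0 -0.26 0 0 0 48;0 0 -0.26 0 0 0 48;0 0 -0.26 0 0 0 48;0 0 -0.25 0 0 0 48;0 0 0 0 0 0 48;0 0 0 0 0 0 0;0 0 0 0 0 0 0;0 0 0 0 0 0 0;0 0 0 0 0 0 0;0 0 0 0 0 0 0;0 0 0 0 0 0 0", "force": 35}}

```text
time_s: 4.13
eef_pos: [449.5, 347.7, 97.7]
ee_rot: [0.002, -0.147, 0.989, 0.002]
force: [-1.1, 7.7, 0.7]
grip_width: 0.105
grip_force: 34.3
```

```bash
python3 -c "
import numpy as np
a=np.linspace(np.radians(4.57),np.radians(4.57)+1.98,9)
y=125.4*np.cos(a);z=125.4*np.sin(a)
e=np.array([np.cos(np.radians(107.1)),np.sin(np.radians(107.1))])
for i in range(8):
  d=(y[i+1]-y[i])/500; print('%.3f %.3f %.3f'%(*(e*d),(z[i+1]-z[i])/500))
print(y[8]-y[0],z[8]-z[0])"
```

```text
0.004 -0.012 0.061
0.008 -0.026 0.056
0.012 -0.038 0.047
0.015 -0.048 0.036
0.017 -0.055 0.023
0.018 -0.059 0.008
0.018 -0.059 -0.007
0.017 -0.055 -0.022
-183.90328207346016 100.71405435460247
```

{"op": "drive_tool", "data": {"commands": "0.004 -0.012 0.061 0 0 0 0;0.004 -0.012 0.061 0 0 0 0;0.004 -0.012 0.061 0 0 0 0;0.004 -0.012 0.061 0 0 0 0;0.004 -0.012 0.061 0 0 0 0;0.008 -0.026 0.056 0 0 0 0;0.008 -0.026 0.056 0 0 0 0;0.008 -0.026 0.056 0 0 0 0;0.008 -0.026 0.056 0 0 0 0;0.008 -0.026 0.056 0 0 0 0;0.012 -0.038 0.047 0 0 0 0;0.012 -0.038 0.047 0 0 0 0;0.012 -0.038 0.047 0 0 0 0;0.012 -0.038 0.047 0 0 0 0;0.012 -0.038 0.047 0 0 0 0"}}

```text
time_s: 5.38
eef_pos: [461.0, 311.0, 181.3]
ee_rot: [0.003, -0.147, 0.989, 0.004]
force: [-5.2, 11.9, 8.1]
grip_width: 0.098
grip_force: 34.2
```

{"op": "drive_tool", "data": {"commands": "0.015 -0.048 0.036 0 0 0 0;0.015 -0.048 0.036 0 0 0 0;0.015 -0.048 0.036 0 0 0 0;0.015 -0.048 0.036 0 0 0 0;0.015 -0.048 0.036 0 0 0 0;0.017 -0.055 0.023 0 0 0 0;0.017 -0.055 0.023 0 0 0 0;0.017 -0.055 0.023 0 0 0 0;0.017 -0.055 0.023 0 0 0 0;0.017 -0.055 0.023 0 0 0 0;0.018 -0.059 0.008 0 0 0 0;0.018 -0.059 0.008 0 0 0 0;0.018 -0.059 0.008 0 0 0 0;0.018 -0.059 0.008 0 0 0 0;0.018 -0.059 0.008 0 0 0 0"}}

```text
time_s: 6.63
eef_pos: [486.9, 227.5, 213.7]
ee_rot: [0.003, -0.147, 0.989, 0.001]
force: [2.3, 3.4, 8.1]
grip_width: 0.103
grip_force: 36.4
```

{"op": "drive_tool", "data": {"commands": "0.018 -0.059 -0.007 0 0 0 0;0.018 -0.059 -0.007 0 0 0 0;0.018 -0.059 -0.007 0 0 0 0;0.018 -0.059 -0.007 0 0 0 0;0.018 -0.059 -0.007 0 0 0 0;0.017 -0.055 -0.022 0 0 0 0;0.017 -0.055 -0.022 0 0 0 0;0.017 -0.055 -0.022 0 0 0 0;0.017 -0.055 -0.022 0 0 0 0;0.017 -0.055 -0.022 0 0 0 0;0 0 0 0 0 0 0;0 0 0 0 0 0 0;0 0 0 0 0 0 0;0 0 0 0 0 0 0;0 0 0 0 0 0 0;0 0 0 0 0 0 0"}}

```text
time_s: 7.97
eef_pos: [504.4, 170.1, 197.0]
ee_rot: [0.002, -0.146, 0.989, 0.0]
force: [6.5, 2.9, -0.7]
grip_width: 0.105
grip_force: 36.1
```

```bash

python3 - <<'E'
from h import *
s=sense();o=s["eef_pos"]
e=np.array([np.cos(np.radians(107.1)),np.sin(np.radians(107.1))]);d=(o[:2]-[485.1,228.9])@e
print(s["time_s"],o,s["force"],d,o[2]+2-85,np.arctan2(o[2]-2-85,d)-.08)
A=[]
for n in ("top","side"):
    p=capture(n);A.append(p["pixels"])
    for b in boxes_of(p,"nut1"): print(n,b["position"],b["confidence"])
A=[cv2.resize(A[0][165:285,140:310],(400,282)),cv2.resize(A[1][165:285,140:310],(400,282))]
cv2.imwrite("pics/c2.png",np.hstack(A))
E
```

```text
7.9667 [504.4447749  170.0923507  196.96618452] [ 6.45366308  2.86158432 -0.73843061] -61.896084316290356 113.96618451531361 2.003462792000226
side [247.5, 219.4] 0.47
side [209.2, 223.9] 0.32
```

View pics/c2.png

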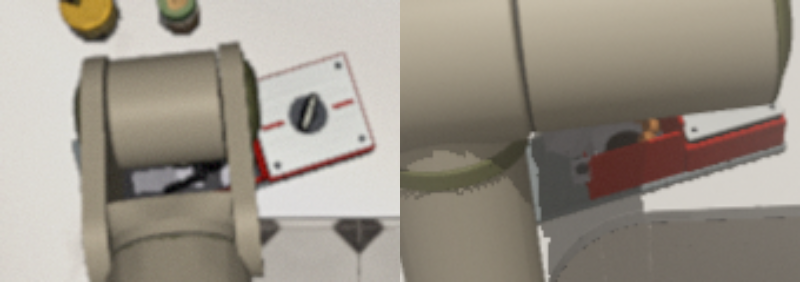

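The side view shows at least two nuts in the hopper (about 650,125 in the joined crop), and the pan measures about 2.0 rad. I'll swing it back now.

{"op": "drive_tool", "data": {"commands": "-0.017 0.055 0.022 0 0 0 0;-0.017 0.055 0.022 0 0 0 0;-0.017 0.055 0.022 0 0 0 0;-0.017 0.055 0.022 0 0 0 0;-0.017 0.055 0.022 0 0 0 0;-0.018 0.059 0.007 0 0 0 0;-0.018 0.059 0.007 0 0 0 0;-0.018 0.059 0.007 0 0 0 0;-0.018 0.059 0.007 0 0 0 0;-0.018 0.059 0.007 0 0 0 0;-0.018 0.059 -0.008 0 0 0 0;-0.018 0.059 -0.008 0 0 0 0;-0.018 0.059 -0.008 0 0 0 0;-0.018 0.059 -0.008 0 0 0 0;-0.018 0.059 -0.008 0 0 0 0;-0.017 0.055 -0.023 0 0 0 0;-0.017 0.055 -0.023 0 0 0 0;-0.017 0.055 -0.023 0 0 0 0;-0.017 0.055 -0.023 0 0 0 0;-0.017 0.055 -0.023 0 0 0 0"}}

```text
time_s: 9.83
eef_pos: [468.5, 284.4, 195.3]
ee_rot: [0.0, -0.147, 0.989, -0.0]
force: [4.4, -1.7, 0.0]
grip_width: 0.102
grip_force: 38.5
```

{"op": "drive_tool", "data": {"commands": "-0.015 0.048 -0.036 0 0 0 0;-0.015 0.048 -0.036 0 0 0 0;-0.015 0.048 -0.036 0 0 0 0;-0.015 0.048 -0.036 0 0 0 0;-0.015 0.048 -0.036 0 0 0 0;-0.012 0.038 -0.047 0 0 0 0;-0.012 0.038 -0.047 0 0 0 0;-0.012 0.038 -0.047 0 0 0 0;-0.012 0.038 -0.047 0 0 0 0;-0.012 0.038 -0.047 0 0 0 0;-0.008 0.026 -0.056 0 0 0 0;-0.008 0.026 -0.056 0 0 0 0;-0.008 0.026 -0.056 0 0 0 0;-0.008 0.026 -0.056 0 0 0 0;-0.008 0.026 -0.056 0 0 0 0;-0.004 0.012 -0.061 0 0 0 0;-0.004 0.012 -0.061 0 0 0 0;-0.004 0.012 -0.061 0 0 0 0;-0.004 0.012 -0.061 0 0 0 0;-0.004 0.012 -0.061 0 0 0 0"}}

```text
time_s: 11.5
eef_pos: [448.7, 347.2, 94.8]
ee_rot: [0.0, -0.147, 0.989, 0.001]
force: [2.7, 5.3, 1.3]
grip_width: 0.098
grip_force: 41.9
```

{"op": "drive_tool", "data": {"commands": "0 0 -0.02 0 0 0 0;0 0 -0.02 0 0 0 0;0 0 0 0 0 0 0;0 0 0 0 0 0 0"}}

```text
time_s: 11.83
eef_pos: [448.7, 347.4, 90.8]
ee_rot: [0.0, -0.147, 0.989, 0.001]
force: [2.4, 10.6, 0.0]
grip_width: 0.098
grip_force: 41.9
```

{"op": "drive_tool", "data": {"commands": "0 0 -0.03 0 0 0 0;0 0 -0.03 0 0 0 0;0 0 0 0 0 0 0;0 0 0 0 0 0 0"}}

```text
time_s: 12.17
eef_pos: [449.4, 347.7, 89.0]
ee_rot: [0.002, -0.147, 0.989, 0.001]
force: [-9.7, 3.1, 34.8]
grip_width: 0.102
grip_force: 46.0
```

{"op": "drive_tool", "data": {"commands": "0 0 0.02 0 0 0 0;0 0 0 0 0 0 48;0 0 0 0 0 0 48;0 0 0 0 0 0 48;0 0 0 0 0 0 48;0 0 0 0 0 0 48;0 0 0.2 0 0 0 48;0 0 0.3 0 0 0 48;0 0 0.3 0 0 0 48;0 0 0.3 0 0 0 48;0 0 0.2 0 0 0 48;0 0 0 0 0 0 48"}}

```text
time_s: 13.17
eef_pos: [450.3, 346.7, 221.5]
ee_rot: [0.003, -0.147, 0.989, 0.001]
force: [0.2, -0.4, 0.9]
grip_width: 0.478
grip_force: 0.0
```

```bash

python3 - <<'E'
from h import *
s=sense();print(s["time_s"],s["eef_pos"],s["ee_rot"])
p=capture("wrist");cv2.imwrite("pics/w2.png",p["pixels"])
u=[proj(p,[x,y,95],s).round(1) for x,y in ((486.5,360.0),(410,336.5),(448.2,348.3))]; print(u)
E
```

```text
13.1667 [450.26091985 346.71567085 221.53906429] [ 0.0033742  -0.14668107  0.98917755  0.00102334]
[array([253. , 222.2]), array([253. , 140.2]), array([253. , 183.1])]
```

View pics/w2.png

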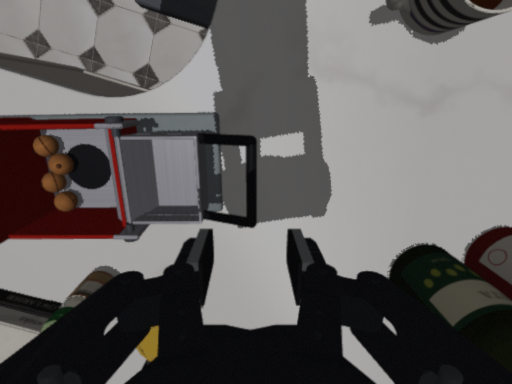

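{"op": "drive_tool", "data": {"commands": "0.092 -0.303 -0.03 0 0 -0.0711 48;0.092 -0.303 -0.03 0 0 -0.0711 48;0.092 -0.303 -0.03 0 0 -0.0711 48;0.092 -0.303 -0.03 0 0 -0.0711 48;0.092 -0.303 -0.03 0 0 -0.0711 48;0.092 -0.303 -0.03 0 0 -0.0711 48;0.092 -0.303 -0.03 0 0 -0.0711 48;0.092 -0.303 -0.03 0 0 -0.0711 48;0.092 -0.303 -0.03 0 0 -0.0711 48;0.092 -0.303 -0.03 0 0 -0.0711 48;0 0 0 0 0 0 48;0 0 0 0 0 0 48"}}

```text
time_s: 14.22
eef_pos: [540.6, 42.0, 185.6]
ee_rot: [-0.002, 0.133, 0.991, 0.0]
force: [-0.9, 0.0, -0.0]
grip_width: 0.479
grip_force: 0.0
```

```bash

python3 - <<'E'
from h import *
s=sense();print(s["time_s"],s["eef_pos"],s["ee_rot"],s["joints"])
p=capture("wrist");cv2.imwrite("pics/w3.png",p["pixels"])
print(proj(p,[542,43.6,107],s))
for k in ("wing","cover_top"):
  for b in boxes_of(p,k)[:2]: print(k,b, atz(p,b["position"],104,s))
E
```

```text
14.2167 [540.56511622  42.03881687 185.60220044] [-1.58627059e-03  1.32702815e-01  9.91154602e-01  5.05540940e-05] [-1.38602964e-01  4.07538659e-01  1.53395855e+00  8.96191603e-05
  1.20326849e+00 -1.44324045e+00]
[252.86235793 204.02357397]
wing {'position': [251.9, 195.1], 'confidence': 0.67} [535.71075534  44.54637479 104.        ]
cover_top {'position': [251.8, 187.7], 'confidence': 0.61} [529.85692128  46.04835325 104.        ]
```

View pics/w3.png

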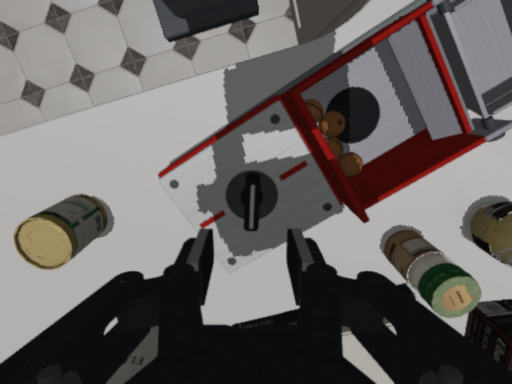

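{"op": "drive_tool", "data": {"commands": "0.012 0.014 -0.214 0 0 0 48;0 0 -0.214 0 0 0 48;0 0 -0.214 0 0 0 48;0 0 -0.2 0 0 0 48;0 0 0 0 0 0 48;0 0 0 0 0 0 48;0 0 0 0 0 0 0;0 0 0 0 0 0 0;0 0 0 0 0 0 0;0 0 0 0 0 0 0;0 0 0 0 0 0 0;0 0 0 0 0 0 0", "force": 30}}

```text
time_s: 15.37
eef_pos: [542.7, 43.3, 104.5]
ee_rot: [0.001, 0.131, 0.991, -0.001]
force: [-2.6, -8.1, 2.1]
grip_width: 0.133
grip_force: 35.8
```

{"op": "drive_tool", "data": {"commands": "0 0 0 0 0 -0.1 0;0 0 0 0 0 -0.1 0;0 0 0 0 0 -0.1 0;0 0 0 0 0 -0.1 0;0 0 0 0 0 -0.1 0;0 0 0 0 0 -0.1 0;0 0 0 0 0 -0.1 0;0 0 0 0 0 -0.1 0;0 0 0 0 0 -0.1 0;0 0 0 0 0 -0.1 0;0 0 0 0 0 -0.1 0;0 0 0 0 0 -0.1 0;0 0 0 0 0 -0.08 0;0 0 0 0 0 0 0;0 0 0 0 0 0 0"}}

```text
time_s: 16.62
eef_pos: [542.9, 43.4, 104.6]
ee_rot: [0.002, 0.593, 0.805, -0.0]
force: [-2.2, -7.5, 4.0]
grip_width: 0.133
grip_force: 35.8
```

{"op": "drive_tool", "data": {"commands": "0 0 0 0 0 0 70;0 0 0 0 0 0 70;0 0 0 0 0 0 70;0 0 0 0 0 0 70;0 0 0 0 0 0 70;0 0 0 0 0 0 70;0 0 0.2 0 0 0 70;0 0 0.3 0 0 0 70;0 0 0.3 0 0 0 70;0 0 0.2 0 0 0 70;0 0 0 0 0 0 70;0 0 0 0 0 0 70"}}

```text
time_s: 17.62
eef_pos: [542.4, 44.6, 203.7]
ee_rot: [0.001, 0.593, 0.805, 0.0]
force: [0.3, -0.5, -1.2]
grip_width: 0.701
grip_force: 0.0
```

```bash

python3 - <<'E'
from h import *
s=sense();print(s["time_s"],s["eef_pos"],s["ee_rot"],s["grip_width"])
p=capture("wrist")
print(proj(p,[542,43.6,107],s))
t=p["pixels"]
cv2.imwrite("pics/w4.png",cv2.resize(t[60:360,60:460],(800,600),interpolation=cv2.INTER_CUBIC))
E
```

```text
17.6167 [542.41989168  44.6043422  203.70965397] [7.54965360e-04 5.92804268e-01 8.05346103e-01 4.28352287e-04] 0.7014888802024474
[247.81845319 196.14669564]
```

View pics/w4.png

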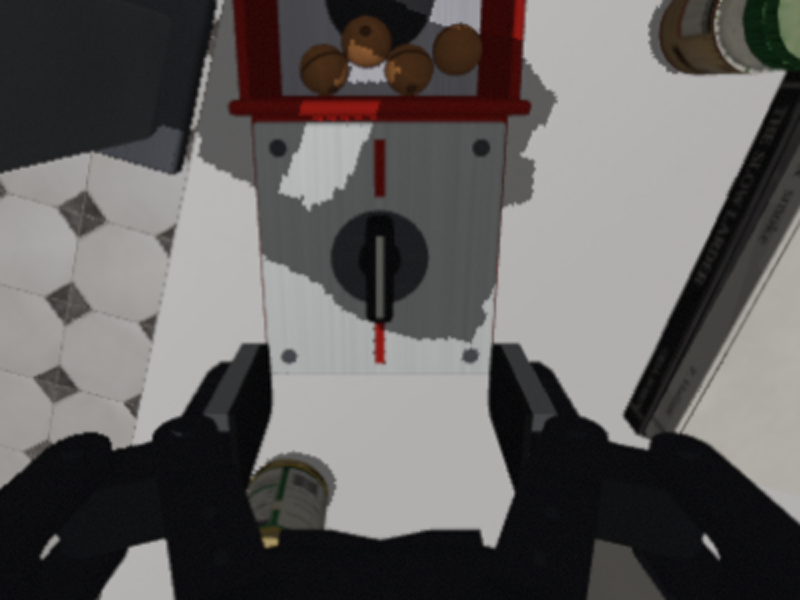

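{"op": "drive_tool", "data": {"commands": "-0.003 -0.008 -0.3 0 0 0 70;0 0 -0.3 0 0 0 70;0 0 -0.3 0 0 0 70;0 0 -0.1 0 0 0 70;0 0 0 0 0 0 70;0 0 -0.05 0 0 0 70;0 0 -0.03 0 0 0 70;0 0 0 0 0 0 70;0 0 0 0 0 0 70"}}

```text
time_s: 18.42
eef_pos: [542.3, 43.7, 96.0]
ee_rot: [0.001, 0.593, 0.805, 0.0]
force: [-0.3, 0.5, 1.0]
grip_width: 0.695
grip_force: 0.0
```

{"op": "drive_tool", "data": {"commands": "0 0 -0.03 0 0 0 70;0 0 -0.03 0 0 0 70;0 0 0 0 0 0 70;0 0 0 0 0 0 70"}}

```text
time_s: 18.75
eef_pos: [542.3, 43.7, 89.5]
ee_rot: [0.0, 0.593, 0.805, 0.0]
force: [0.9, -0.1, 3.4]
grip_width: 0.699
grip_force: 1.7
```

{"op": "drive_tool", "data": {"commands": "0 0 -0.03 0 0 0 70;0 0 -0.02 0 0 0 70;0 0 0 0 0 0 70;0 0 0 0 0 0 70"}}

```text
time_s: 19.08
eef_pos: [542.3, 43.7, 84.6]
ee_rot: [0.001, 0.593, 0.805, 0.0]
force: [0.2, 0.3, 7.5]
grip_width: 0.7
grip_force: 3.9
```

{"op": "drive_tool", "data": {"commands": "0 0 -0.02 0 0 0 70;0 0 -0.02 0 0 0 70;0 0 0 0 0 0 70;0 0 0 0 0 0 70"}}

```text
time_s: 19.42
eef_pos: [542.4, 43.8, 83.2]
ee_rot: [0.001, 0.593, 0.805, 0.0]
force: [-10.7, -0.1, 32.8]
grip_width: 0.698
grip_force: 16.5
```

{"op": "drive_tool", "data": {"commands": "0 0 -0.02 0 0 0 70;0 0 0 0 0 0 70;0 0 0 0 0 0 70"}}

```text
time_s: 19.67
eef_pos: [542.5, 43.8, 83.0]
ee_rot: [0.001, 0.593, 0.806, 0.0]
force: [-18.0, 1.3, 50.5]
grip_width: 0.701
grip_force: 25.5
```

{"op": "drive_tool", "data": {"commands": "0 0 0.025 0 0 0 70;0 0 0 0 0 0 70;0 0 0 0 0 0 70;0 0 0 0 0 0 70"}}

```text
time_s: 20.0
eef_pos: [542.4, 43.8, 83.3]
ee_rot: [0.001, 0.593, 0.805, 0.0]
force: [-8.0, 0.5, 28.6]
grip_width: 0.701
grip_force: 14.1
```

```bash

python3 - <<'E'
from h import *
s=sense();print(s["eef_pos"],s["force"])
A=[capture("top")["pixels"][130:285,140:360],capture("side")["pixels"][140:290,150:360]]
cv2.imwrite("pics/c3.png",np.hstack([cv2.resize(a,(400,284),interpolation=cv2.INTER_CUBIC) for a in A]))
E
```

```text
[542.41835153  43.75926903  83.27846678] [-7.95034691  0.5321268  28.64059325]
```

View pics/c3.png

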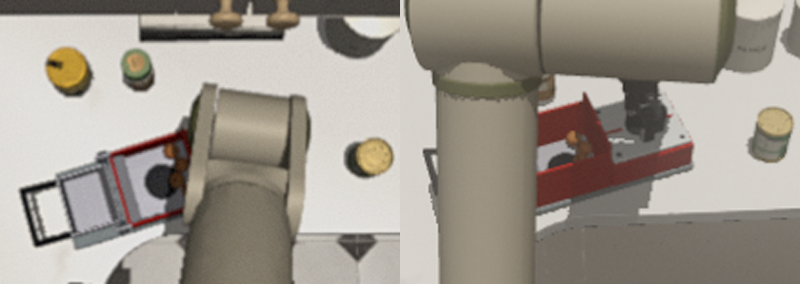

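The pan is upright and empty, with the nuts in the hopper. The cover is held down at the stop with 28.6 N, and the jars and tin haven't moved.

```bash
python3 -c "
from rig import finish_job; print(finish_job())"
```

```text
the job is handed in; nothing more can be done
None
```

I handed in the job at about 20 s: all four nuts are in the hopper, the pan is back upright on its stop, the wing is in line with the red lines, the cover is held fully down by the fingers at about 29 N, and the jars and tin were not touched.

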